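# Hitch the drive link to the sample carriage of a vacuum-chamber rail

### The job

Couple the drive link to the sample carriage: draw the carriage back until its ball is under the link's coupler, lower the coupler onto the ball and press it home gently until it snaps over the ball, and only then press the latch lever on top of the link fully down. Use no more force than it takes (the carriage bearings are delicate: stay under 30 N), and leave the jar, the flange and the screwdriver alone.

Things in the scene. Friction and masses are not known exactly. Their poses are not given: they have to be found in the camera images.
- rail: Rail unit bolted to a perforated breadboard: aluminium base plate 530 x 110 mm, two 12 mm steel rods, grey drive housing (66 mm high) at one end. Origin on its underside, on the breadboard's top (12 mm above the work surface); x runs along the rods away from the drive housing, z up. The link's pivot is at x = -200 mm, z = 96 mm.
- carriage: Carriage on the rods, plate 145 x 84 x 10 mm; slides along rail x with about 2 N, stays where left, starts 35 to 85 mm too far out (+x). Axes as the rail's; origin on its top face, on the ball stud's axis. Steel ball, 25 mm diameter, on a 12 mm stud screwed in by hand: the ball's centre is 28 to 44 mm above the origin, different each time and not measured.
- post (a point): Middle of the knob of the carriage's hand post: 29 mm diameter from 42 to 55 mm above the carriage plate, on a 16 mm neck. This point is 48 mm above the plate and 85 mm from the ball's axis along the carriage's +x.
- link: Drive link: 20 x 20 mm aluminium bar, steel coupler head at its free end. Origin at its pivot pin; x along the bar to the head, z up when level. It swings sideways easily (0.35 rad either way) and tilts on a stiff pin, staying where left: 1 to 5 N at the head lowers it (more when fast), about 8 N or more lifts it. Starts raised 0.3 to 0.5 rad and swung aside up to 0.25 rad.
- socket (a point): The ball's seat in the coupler head: the ball's centre lies here when home. Axes as the link's; 200 mm from the pivot along link x, 10 mm below the x axis. The head is a cup open below, 40 mm outer diameter, 32 mm tall; the mouth's rim is 12 mm below this point, 37 mm wide, narrowing to a 27 mm bore, so it takes in a ball a few mm off centre.
- head_top (a point): Middle of the head's flat top (40 mm diameter), 20 mm above the seat. Two spring plungers in the bore hold the ball back while the seat is still 6 to 13 mm above the ball's centre; pressing straight down here with 8 to 18 N (less when well centred) snaps the head past them and onto the ball, and it stays.
- indicator (a joint): Coupling indicator, a 4 mm brass pin in the head's front shoulder, sloping 45 degrees up and forward. The ball pushes it out when it is home: 0 = in (ball absent or not home), 2 to 3 mm (0.002 to 0.003) = out, ball home. It is not to be touched.
- lever (a joint): Latch lever on top of the link behind the head, folded steel plate 28 mm wide. 0 = standing up (open), 0.85 = flat along the bar (fully down); starts at 0 to 0.05, stays where left. Hinge axis along link y, 20 mm behind (towards the pivot) and 10 mm above the seat. Down, its pawl grips under the ball; it also goes down on a ball not home, but then holds nothing.
- lever_pad (a point): Middle of the top face of the thumb pad at the lever's end, 24 mm along the lever, 34 mm wide. It turns about the lever's hinge: in link axes it is 43 mm behind and 77 mm above the hinge with the lever at 0, and 86 mm behind and 18 mm above it with the lever at 0.85. About 3 N on the pad moves it.
- jar: Bystander: closed amber glass jar, 52 mm in diameter, 75 mm tall; origin under its centre.
- flange: Bystander: steel blank flange, 55 mm in diameter, 22 mm tall; origin under its centre.
- driver: Bystander: screwdriver with black handle, 170 mm long, lying along its x axis; origin under its middle.

How it is judged:
By the outcome, as a careful person would: the job done as asked, in the order asked, and still so for the second after the job is handed in, with the robot touching nothing.
It also fails if it takes over 72 s, if anything falls off the work surface, if the arm or the gripper's body presses on something with over 40 N, if the wrist force passes 120 N, or if a joint passes its speed limit or range.

### The arm

A 6-joint arm with a two-finger parallel gripper is mounted at the origin on the work surface. World frame = base frame: x ahead of the robot, y to its left, z up, the work surface at z = 0. Lengths are in mm, angles in degrees, forces in N, time in s.
With the tool pointing down it reaches from about 300 to 850 mm from the base axis. Payload 4.2 kg.
Tool frame: the origin (TCP) lies at the centre of the arm's flange, where the gripper is bolted on; the fingertips stand 191 mm ahead of it and the grasp point (between the pads) lies 172 mm ahead of it; y points along the fingers, x is the direction in which the jaws open and shut, and the axes are right-handed (so a half turn about y gives the same grasp; the last joint's range is limited). The gripper opens to 91 mm and grips with 3 to 60 N. Pads are 32 mm wide; open, the fingers measure 118 mm over their backs; the gripper's body (76 mm by 178 mm) begins 60 mm behind the grasp point.
Start: joints at [-64.63, 18.312, 89.639, -0, 72.044, -1.146], TCP at [256.71, -514.512, 404.776] pointing down, gripper open.
Joint ranges: [-177.97, 177.97], [-48.28, 115.42], [12.27, 149.76], [-77.06, 257.06], [2.81, 150.46], [-146.56, 146.56]. Speed limits (degrees/s): [147.25, 147.25, 180, 180, 180, 180].

### API

Orientations are given as [roll, pitch, yaw] about the fixed x, y, z axes, in that order (R = Rz(yaw) Ry(pitch) Rx(roll)).
In Python, from workcell import env gives the robot as it stands.
- The arm moves only by the tool carry_out, never from a script. Its argument "increments" is a list of rows, each a list of 3 entries, a list of its own where there are three numbers: the turn, a rotation vector about the tool's x, y, z in rad, then the shift along the tool's x, y, z in mm, then the closure, from 0 (fully open) to 1 (shut). In form: [[[wx, wy, wz], [dx, dy, dz], claw], ...]. A call has 1 to 10 rows; each row is the pose to reach, as a shift and turn from the pose commanded when the call began, along the tool's axes at that moment; what a row does not reach only later rows make up. A row lasts 1/12 s, in which the tool goes at most 41.7 mm and 7.16 degrees, less where a joint would pass 70% of its speed; a pose out of reach is approached as far as the arm can. A call with a gripper value outside its range is refused whole. The fingers move at their own pace and stop on an object; "force" is the grip in N (left out, the last holds). Time passes only in rows, so rows that repeat a pose let the fingers close. It gives the time, the measured TCP pose, the force and the opening at its end, in the units of the state.
- env.state(): the state, without advancing time (a new reading comes with each control period).
- env.grab_frame(name): name is "scene" or "top" or "wrist"; returns a dict with "frame" (400x640x3 uint8, blue, green, red), "z_map" (400x640 float32, mm along the optical axis (not along the pixel's ray), 0 where there is no reading), "camera_matrix" (3x3 intrinsics, pixels), "k1" (the pictures are not rectified: a ray, as slopes to the right and down, at radius r is drawn at 1 + k1 r^2 times it, then the intrinsics apply), "rvec" (rotation vector, rad) and "tvec" (3), from world to camera coordinates, as OpenCV has them; the wrist camera has in their place "hand_eye" (4x4, takes a point from camera to tool coordinates, whose origin is the TCP and whose axes are the tool frame's). Camera axes: x right, y down, z forward; pixel columns grow to the right and rows downward; lengths in mm; the calibration is good to about 2 mm. A picture is of the moment at which its call begins: read the wrist's pose just before it.
- env.job_done(): hands the job in, once; it reports no verdict.
The state is a dict: "time_s": time; "qpos": joint angles; "qvel": joint speeds; "effort": joint torques, N m; "ee_pos": TCP position; "ee_rot": TCP orientation; "force": force on the tool from outside, world axes, zero at the start; "torque": the same for the moment, N m; "gripper_width": finger opening in mm.
Only numpy, scipy, OpenCV 4.12 (cv2) and the standard library are available. Lean on these libraries where they do the work, as an engineer would, in place of code of your own. Each camera call takes 0.05 s, during which the arm holds its last target. There are 200 camera calls.

## Working session

There is one attempt and no reset: what is moved stays moved. The work goes in short steps, Python scripts to look and compute and a tool call to move; the robot and the scene stay as the last step left them, time stands still between calls to the robot, and variables do not carry over. Pictures are saved under pics/ and viewed, about 8 in all and at most 12, crops included, and the job is handed in when it is done.

Besides the shell and the picture viewer there is one more tool, called after "Request:" as name(argument=value, ...) on one line, values as JSON. carry_out: Moves the arm, as the interface text tells. Its arguments: {"type":"object","properties":{"increments":{"type":"array","items":{"type":"array"}},"force":{"type":"number"}},"required":["increments"]}

```bash
ls; mkdir -p pics
cat > h.py <<'E'
import numpy as np, cv2
from scipy.spatial.transform import Rotation as R
from workcell import env
def grab(name):
    s=env.state(); f=env.grab_frame(name)
    if 'rvec' in f:
        M=np.eye(4); M[:3,:3]=cv2.Rodrigues(np.array(f['rvec'],float))[0]; M[:3,3]=np.ravel(f['tvec']); W=np.linalg.inv(M)
    else:
        T=np.eye(4); T[:3,:3]=R.from_euler('xyz',s['ee_rot'],degrees=True).as_matrix(); T[:3,3]=s['ee_pos']; W=T@np.array(f['hand_eye'])
    d=dict(img=f['frame'],z=f['z_map'],K=np.array(f['camera_matrix']),k1=f['k1'],W=W); return d
def save(d,n): np.savez(n,**d)
def load(n): return dict(np.load(n))
def slopes(d,uv):
    K=d['K'];uv=np.atleast_2d(np.array(uv,float));x=np.c_[(uv[:,0]-K[0,2])/K[0,0],(uv[:,1]-K[1,2])/K[1,1]];y=x.copy()
    for _ in range(20): y=x/(1+d['k1']*(y**2).sum(1,keepdims=True))
    return y
def pt(d,uv,depth=None):   # world point from depth map
    uv=np.atleast_2d(uv); s=slopes(d,uv); ui=np.round(uv).astype(int)
    z=d['z'][ui[:,1],ui[:,0]] if depth is None else depth
    return (d['W']@np.c_[s*np.c_[z],z,np.ones(len(s))].T).T[:,:3]
def atz(d,uv,h):  # world point on plane z=h
    s=slopes(d,uv); r=np.c_[s,np.ones(len(s))]@d['W'][:3,:3].T; o=d['W'][:3,3]
    return o+r*((h-o[2])/r[:,2:])
def cloud(d):
    v,u=np.mgrid[0:400,0:640]; return pt(d,np.c_[u.ravel(),v.ravel()]).reshape(400,640,3)
def proj(d,P):
    M=np.linalg.inv(d['W']); c=np.atleast_2d(P)@M[:3,:3].T+M[:3,3]; s=c[:,:2]/c[:,2:]; s=s*(1+d['k1']*(s**2).sum(1,keepdims=True))
    return np.c_[s[:,0]*d['K'][0,0]+d['K'][0,2],s[:,1]*d['K'][1,1]+d['K'][1,2]]
E
python3 - <<'E'
from h import *
print(env.state())
for n in ('scene','top'):
    d=grab(n); save(d,n+'0.npz'); cv2.imwrite(f'pics/{n}0.png',d['img']); print(n,d['W'].round(2).tolist(),(d['z']>0).mean())
E
```

```text
pics
{'time_s': 0.0, 'qpos': array([-6.46289785e+01,  1.83539473e+01,  8.97073749e+01, -2.59216711e-03,
        7.20410368e+01, -1.14685852e+00]), 'qvel': array([-0.03511265, -0.05076899,  0.01896593,  0.02306838, -0.01813587,
        0.03210965]), 'effort': array([-1.35263740e-04, -4.12468028e+01, -2.31970382e+01,  7.27770827e-02,
        4.58117318e-02, -1.47567948e-04]), 'ee_pos': array([ 256.64467965, -514.37407975,  403.89026904]), 'ee_rot': array([-90.00041522,   0.10238791, -63.48131891]), 'force': array([-0.12975087,  0.07341613,  0.23517765]), 'torque': array([-0.01636394, -0.01021714, -0.00839257]), 'gripper_width': 91.05200858486492}
scene [[-0.25, 0.72, -0.64, 1272.59], [0.97, 0.2, -0.15, 178.62], [0.02, -0.66, -0.75, 940.95], [0.0, 0.0, 0.0, 1.0]] 0.9961171875
top [[0.02, -0.98, 0.21, 407.02], [-1.0, -0.02, 0.0, 23.3], [0.0, -0.21, -0.98, 1062.85], [0.0, 0.0, 0.0, 1.0]] 0.996125
```

View pics/scene0.png

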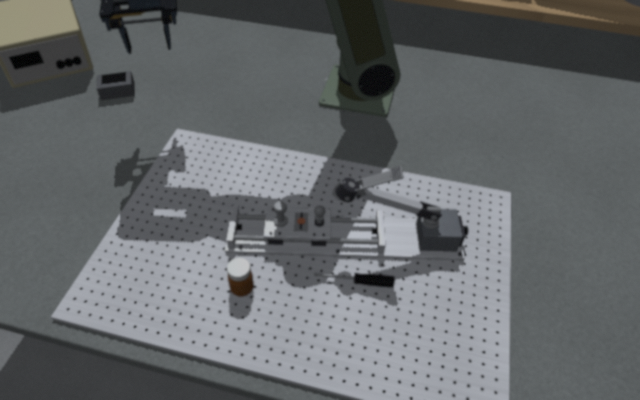

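View pics/top0.png

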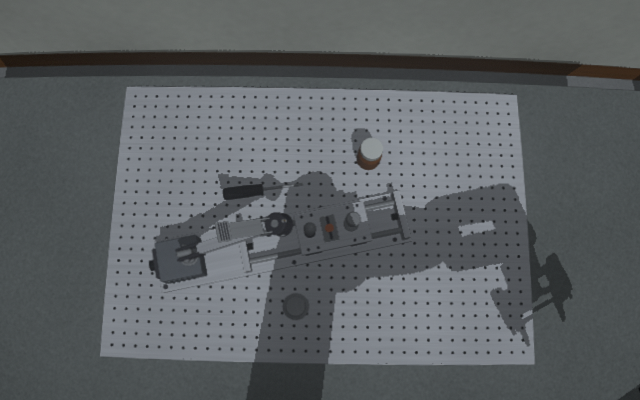

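Run:
```python
from h import *
d=load('top0.npz'); C=cloud(d)
c=cv2.convertScaleAbs(d['img'][160:310,140:420],alpha=1.8,beta=10); c=cv2.resize(c,None,fx=2.8,fy=2.8,interpolation=cv2.INTER_CUBIC)
Z=C[160:310,140:420,2]; hm=cv2.applyColorMap(np.clip(Z*1.5,0,255).astype(np.uint8),cv2.COLORMAP_JET); hm=cv2.resize(hm,None,fx=1.4,fy=1.4,interpolation=cv2.INTER_NEAREST)
out=np.zeros((c.shape[0]+10,784,3),np.uint8); out[:c.shape[0],:784]=c[:,:784]
cv2.imwrite('pics/topc.png',out)
```

```text
(no output)
```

View pics/topc.png

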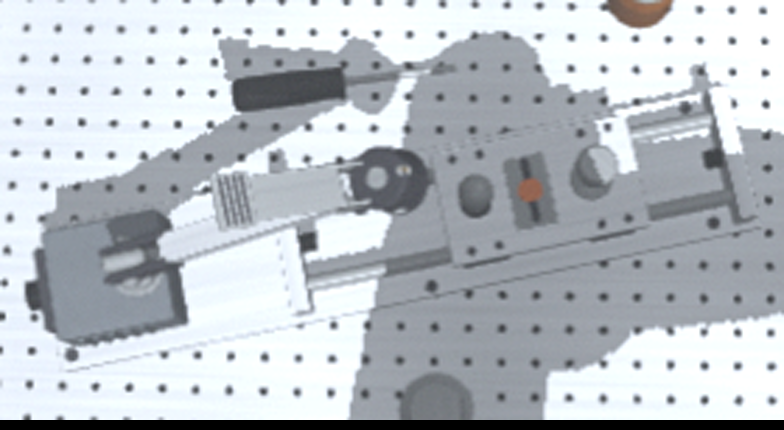

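Run:
```python
from h import *
d=load('top0.npz'); C=cloud(d)
def p(u,v,r=1):
    u=140+u/2.8; v=160+v/2.8; u0,v0=int(round(u)),int(round(v)); q=C[v0-r:v0+r+1,u0-r:u0+r+1].reshape(-1,3); return np.median(q,0).round(1), np.ptp(q[:,2]).round(1)
for n,u,v in [('ball',475,192),('knob',600,158),('head',376,178),('head2',405,190),('pad',236,198),('pad2',236,180),('plate1',500,240),('plate2',620,215),('plate3',450,165),('housing',90,290),('base',700,205),('endplate',735,160),('board',300,390),('BL corner',72,365),('BR corner',755,226),('railclampL',300,265),('linkbar',200,240),('barroot',150,262)]: print(n,*p(u,v))
# base-edge corners on z=12+? 
for h in (12,22): print(h,atz(d,[[140+68/2.8,160+368/2.8],[140+757/2.8,160+226/2.8]],h).round(1))
# knob top, ball, head clouds
m=(C[...,2]>100)&(C[...,2]<300); 
n,l,st,ce=cv2.connectedComponentsWithStats(m.astype(np.uint8))
for i in range(1,n):
    if st[i,4]>15: q=C[l==i]; print(st[i],q.mean(0).round(1),q[:,2].max().round(1))
```

```text
ball [576.3  22.1 112.8] 7.1
knob [603.1 -61.7 115.8] 4.7
head [569.8  85.3 194.9] 3.7
head2 [562.7  65.8 195.9] 11.6
pad [549.5 166.4 229. ] 6.1
pad2 [561.9 167.2 228.2] 3.0
plate1 [551.3   3.5  63.7] 3.4
plate2 [570.9 -80.6  63.1] 7.1
plate3 [605.8  40.5  61.9] 8.1
housing [507.5 291.5  77.7] 7.4
base [ 583.6 -142.3   44.5] 6.0
endplate [ 615.7 -165.5   53.4] 4.7
board [445.6 149.   11.5] 4.1
BL corner [459.2 315.6  21.6] 6.9
BR corner [ 571.3 -187.5   19.5] 11.8
railclampL [531.7 147.4  54.1] 8.8
linkbar [536.1 203.8 142.8] 5.2
barroot [522.  237.9 129.3] 27.7
12 [[ 456.7  322.6   12. ]
 [ 573.4 -190.4   12. ]]
22 [[ 456.2  319.8   22. ]
 [ 571.8 -188.3   22. ]]
[ 176  212  118   51 2226] [551.7 150.5 181.1] 236.9
[346 212  14  15 167] [597.3 -59.  116.1] 120.7
[304 222  13  13 128] [578.4  22.4 110.7] 117.5
```

```bash
cat >> h.py <<'E'
def goto(xyz,yaw):
    s=env.state(); R0=R.from_euler('xyz',s['ee_rot'],degrees=True); R1=R.from_euler('xyz',[-90,0,yaw],degrees=True)
    print('turn',(R0.inv()*R1).as_rotvec().round(3),'shift',R0.inv().apply(np.array(xyz)-s['ee_pos']).round(1))
def st():
    s=env.state(); print(round(s['time_s'],2),s['ee_pos'].round(1),s['ee_rot'].round(2),'F',s['force'].round(1),'w',round(s['gripper_width'],1))
E
python3 - <<'E'
from h import *
print(env.grab_frame('wrist')['hand_eye'])
goto([575,-30,430],12.9)
d=load('top0.npz')
C=cloud(d); m=(C[...,2]>185)&(C[...,2]<215)
q=C[m]; q=q[q[:,1]<120]; print(len(q),q.mean(0),q.min(0),q.max(0))
E
```

```text
[[ 9.99999787e-01 -3.31735212e-04  5.62677808e-04  1.23317334e-01]
 [-6.30469227e-04 -2.64989806e-01  9.64251007e-01  1.88260381e+01]
 [-1.70772129e-04 -9.64251156e-01 -2.64989959e-01  7.46142812e+01]
 [ 0.00000000e+00  0.00000000e+00  0.00000000e+00  1.00000000e+00]]
turn [-1.000e-03 -1.333e+00 -1.000e-03] shift [-291.4  -25.5  501.1]
635 [566.24208464  84.41686877 195.95536359] [ 284.71093157 -549.16215988  185.01926874] [591.43871695 119.94591209 214.57399504]
```

Request:
carry_out(increments=[[[0, -0.12, 0], [-29, -2.5, 50], 0], [[0, -0.24, 0], [-58, -5, 100], 0], [[0, -0.36, 0], [-87, -8, 150], 0], [[0, -0.48, 0], [-117, -10, 200], 0], [[0, -0.6, 0], [-146, -13, 250], 0], [[0, -0.72, 0], [-175, -16, 300], 0], [[0, -0.84, 0], [-204, -18, 350], 0], [[0, -0.96, 0], [-233, -20, 400], 0], [[0, -1.08, 0], [-262, -23, 450], 0], [[0, -1.2, 0], [-291, -25.5, 501], 0]])

```text
time_s: 0.98
ee_pos: [485.7, -164.5, 423.2]
ee_rot: [-90.0, 0.0, 5.6]
force: [0.7, -0.5, 0.5]
gripper_width: 91.1
```

Run:
```python
from h import *
st(); goto([575,0,450],12.9)
```

```text
0.98 [ 485.7 -164.5  423.2] [-9.00e+01  1.00e-02  5.61e+00] F [ 0.7 -0.5  0.5] w 91.1
turn [ 0.    -0.127 -0.   ] shift [105.  -26.9 155. ]
```

Request:
carry_out(increments=[[[0, -0.06, 0], [25, -7, 39], 0], [[0, -0.12, 0], [50, -14, 78], 0], [[0, -0.127, 0], [75, -21, 117], 0], [[0, -0.127, 0], [105, -27, 155], 0], [[0, -0.127, 0], [105, -27, 155], 0], [[0, -0.127, 0], [105, -27, 155], 0], [[0, -0.127, 0], [105, -27, 155], 0]])

```text
time_s: 1.57
ee_pos: [575.8, -1.4, 449.5]
ee_rot: [-90.0, 0.1, 12.7]
force: [-1.1, -0.2, -1.0]
gripper_width: 91.3
```

Run:
```python
from h import *
st(); d=grab('wrist'); save(d,'w1.npz'); cv2.imwrite('pics/w1.png',cv2.convertScaleAbs(d['img'],alpha=1.6,beta=10)); print(d['K'],d['k1'])
```

```text
1.57 [575.8  -1.4 449.5] [-9.001e+01  7.000e-02  1.269e+01] F [-1.1 -0.2 -1. ] w 91.3
[[284.17567662   0.         313.24450257]
 [  0.         284.17567662 200.13778126]
 [  0.           0.           1.        ]] -0.015044287103677046
```

View pics/w1.png

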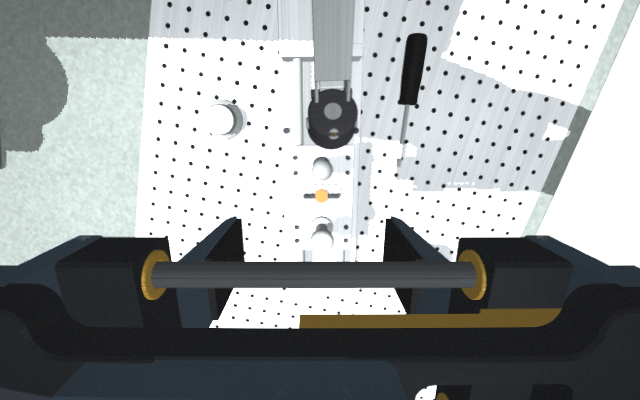

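Run:
```python
from h import *
from scipy.optimize import least_squares
d=load('w1.npz'); C=cloud(d)
th=np.radians(-77.1); u=np.array([np.cos(th),np.sin(th)]); n=np.array([-u[1],u[0]])
def reg(u0,u1,v0,v1,zl,zh):
    q=C[v0:v1,u0:u1].reshape(-1,3); zz=d['z'][v0:v1,u0:u1].ravel(); return q[(zz>0)&(q[:,2]>zl)&(q[:,2]<zh)]
pl=reg(300,352,185,215,50,75); print('plate z',np.median(pl[:,2]),len(pl))
b=reg(305,342,150,190,88,130); 
f=least_squares(lambda p:np.linalg.norm(b-p,axis=1)-12.5,[577,23,100],loss='soft_l1'); print('ball',f.x.round(1),len(b),np.abs(f.fun).mean().round(2))
k=reg(295,350,215,258,112,125); print('knob',np.median(k,0).round(1),k[:,:2].min(0),k[:,:2].max(0),len(k))
h=reg(295,370,75,155,180,215); print('head',h.mean(0),h.min(0),h.max(0),len(h))
for v in range(84,140,5): print(v,C[v,332].round(1),C[v,318].round(1), C[v,346].round(1))
print('bar');
for v in range(2,80,8): print(v,C[v,332].round(1))
ball=f.x; print('ball->knob',(np.median(k,0)-ball)[:2]@u,(np.median(k,0)-ball)[:2]@n)
# base edges
for h0,L in ((22,[[283,5],[283,40]]),): print(atz(d,L,h0))
```

```text
plate z 65.52643119027846 1554
ball [581.   20.9 103.4] 361 0.4
knob [599.6 -59.9 118. ] [585.80250578 -75.33853791] [614.38185021 -47.49828508] 430
head [571.79509877  83.77126346 194.35341129] [551.59696153  54.40321707 180.01124302] [595.08703005 110.71101619 204.83212039] 2902
84 [567.2 103.  187.9] [556.4  99.4 198. ] [578.  105.3 189. ]
89 [568.   99.2 189.6] [557.2  95.9 197.7] [578.9 101.7 189.3]
94 [568.9  95.5 189.9] [558.   92.6 195.2] [579.7  97.8 191.2]
99 [569.7  91.7 191.5] [559.2  71.3 430.7] [580.4  94.  193.1]
104 [570.5  87.8 194.4] [559.7  85.5 193.2] [581.5  90.5 191.8]
109 [571.3  84.1 195.1] [560.5  81.7 194.1] [582.1  86.6 194.8]
114 [572.1  80.3 197. ] [561.3  77.9 196.4] [582.9  82.8 196.5]
119 [572.9  76.6 198.3] [562.2  74.2 197.4] [583.7  79.1 197.6]
124 [573.7  72.9 200.4] [563.   70.5 199.4] [584.5  75.3 199.4]
129 [574.4  69.2 202.6] [563.8  66.8 200.6] [585.2  71.6 201.2]
134 [575.3  65.5 203.1] [564.8  62.8 194.7] [586.8  67.8 195.9]
139 [576.8  61.5 195.3] [566.   58.4 184.4] [589.4  63.6 182.6]
bar
2 [554.3 147.6 219.5]
10 [555.4 143.7 217.8]
18 [556.5 139.7 216. ]
26 [557.6 135.7 213.8]
34 [558.8 131.5 211.5]
42 [559.9 126.9 210.5]
50 [561.2 122.3 208.9]
58 [562.4 117.8 206.2]
66 [563.8 113.2 202.8]
74 [565.1 108.1 201.2]
ball->knob 82.88572370194595 -0.0017609717180206985
[[490.29451137 202.09629494  22.        ]
 [498.06366028 162.78082103  22.        ]]
```

Run:
```python
from h import *
st(); goto([600,-61,283],12.9)
```

```text
1.62 [575.3  -2.4 449.5] [-90.02   0.1   12.6 ] F [0.1 0.  0.1] w 90.9
turn [ 0.    -0.005 -0.002] shift [ 11.6 166.5 -62.5]
```

Request:
carry_out(increments=[[[0, 0, 0], [6, 0, -31], 0], [[0, 0, 0], [11.5, 10, -62], 0], [[0, 0, 0], [11.5, 50, -62], 0], [[0, 0, 0], [11.5, 90, -62], 0], [[0, 0, 0], [11.5, 125, -62], 0], [[0, 0, 0], [11.5, 150, -62], 0], [[0, 0, 0], [11.5, 166, -62], 0], [[0, 0, 0], [11.5, 166, -62], 0]])

```text
time_s: 2.28
ee_pos: [597.9, -62.0, 280.0]
ee_rot: [-89.8, 0.5, 12.4]
force: [-0.6, -0.4, 0.6]
gripper_width: 90.8
```

Run:
```python
from h import *
st(); d=grab('wrist'); save(d,'w2.npz'); cv2.imwrite('pics/w2.png',cv2.convertScaleAbs(d['img'],alpha=1.6,beta=10)); goto([600,-61,283],12.9)
```

```text
2.28 [597.9 -62.  280. ] [-89.85   0.51  12.42] F [-0.6 -0.4  0.6] w 90.8
turn [-0.001 -0.008 -0.005] shift [ 1.3 -0.6  0.6]
```

View pics/w2.png

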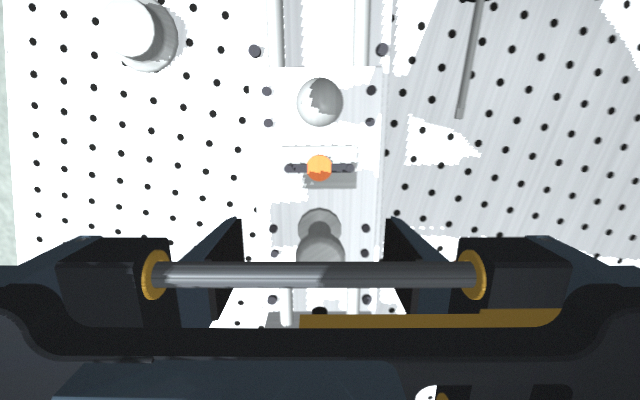

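Run:
```python
from h import *
from scipy.optimize import least_squares
d=load('w2.npz'); C=cloud(d)
def reg(u0,u1,v0,v1,zl,zh):
    q=C[v0:v1,u0:u1].reshape(-1,3); zz=d['z'][v0:v1,u0:u1].ravel(); return q[(zz>0)&(q[:,2]>zl)&(q[:,2]<zh)]
pl=reg(280,370,110,140,50,75); print('plate z',np.median(pl[:,2]))
b=reg(290,350,75,130,85,130); f=least_squares(lambda p:np.linalg.norm(b-p,axis=1)-12.5,[577,23,100],loss='soft_l1'); print('ball',f.x.round(1),len(b),np.abs(f.fun).mean())
k=reg(285,355,200,262,113,125); print('knob',np.median(k,0),k.min(0),k.max(0),len(k))
```

```text
plate z 63.31383518885846
ball [580.8  21.2 103.4] 1849 0.35927650850388737
knob [597.95714642 -54.8046513  117.86261255] [585.51166862 -64.98511986 113.03832532] [613.52531815 -46.89657383 120.4485041 ] 1089
```

Request:
carry_out(increments=[[[0, -0.008, -0.005], [1.8, 0, 0.6], 0], [[0, -0.008, -0.005], [1.8, 0, 0.6], 0], [[0, -0.008, -0.005], [1.8, 0, 0.6], 0.5], [[0, -0.008, -0.005], [1.8, 0, 0.6], 0.8], [[0, -0.008, -0.005], [1.8, 0, 0.6], 0.8], [[0, -0.008, -0.005], [1.8, 0, 0.6], 0.8], [[0, -0.008, -0.005], [1.8, 0, 0.6], 0.8], [[0, -0.008, -0.005], [1.8, 0, 0.6], 0.8]], force=5)

```text
time_s: 3.0
ee_pos: [601.7, -59.5, 284.2]
ee_rot: [-90.0, -0.3, 13.0]
force: [-0.5, 0.4, 0.1]
gripper_width: 53.8
```

Request:
carry_out(increments=[[[0, 0, 0], [0, 0, 0], 0.8], [[0, 0, 0], [0, 0, 0], 0.8], [[0, 0, 0], [0, 0, 0], 0.8], [[0, 0, 0], [0, 0, 0], 0.8], [[0, 0, 0], [0, 0, 0], 0.8], [[0, 0, 0], [0, 0, 0], 0.8], [[0, 0, 0], [0, 0, 0], 0.8], [[0, 0, 0], [0, 0, 0], 0.8]])

```text
time_s: 3.67
ee_pos: [600.0, -60.0, 283.8]
ee_rot: [-90.0, 0.1, 13.0]
force: [-6.6, -2.4, 3.5]
gripper_width: 28.2
```

Request:
carry_out(increments=[[[0, 0, 0], [-0.5, 0, 0], 0.8], [[0, 0, 0], [-1, 0, 0], 0.8], [[0, 0, 0], [-1, 0, 1], 0.8], [[0, 0, 0], [-1, 0, 3], 0.8], [[0, 0, 0], [-1, 0, 6], 0.8], [[0, 0, 0], [-1, 0, 9], 0.8], [[0, 0, 0], [-1, 0, 12], 0.8]])

```text
time_s: 4.25
ee_pos: [596.9, -48.6, 283.8]
ee_rot: [-90.0, -0.0, 13.0]
force: [-4.3, -3.4, 3.3]
gripper_width: 28.0
```

Request:
carry_out(increments=[[[0, 0, 0], [-0.5, 0, 3], 0.8], [[0, 0, 0], [-1, 0, 6], 0.8], [[0, 0, 0], [-1, 0, 9.5], 0.8], [[0, 0, 0], [-1, 0, 13], 0.8], [[0, 0, 0], [-1, 0, 17], 0.8], [[0, 0, 0], [-1, 0, 21], 0.8], [[0, 0, 0], [-1, 0, 24], 0.8], [[0, 0, 0], [-1, 0, 26.5], 0.8], [[0, 0, 0], [-1, 0, 28], 0.8], [[0, 0, 0], [-1, 0, 28], 0.8]])

```text
time_s: 5.08
ee_pos: [590.1, -20.7, 283.9]
ee_rot: [-90.0, -0.1, 13.0]
force: [-3.9, -1.1, 2.4]
gripper_width: 28.3
```

Run:
```python
from h import *
st(); d=grab('wrist'); save(d,'w3.npz'); cv2.imwrite('pics/w3.png',cv2.convertScaleAbs(d['img'],alpha=1.3,beta=0)); 
d=grab('scene'); save(d,'s3.npz')
```

```text
5.08 [590.1 -20.7 283.9] [-89.97  -0.14  13.03] F [-3.9 -1.1  2.4] w 28.3
```

View pics/w3.png

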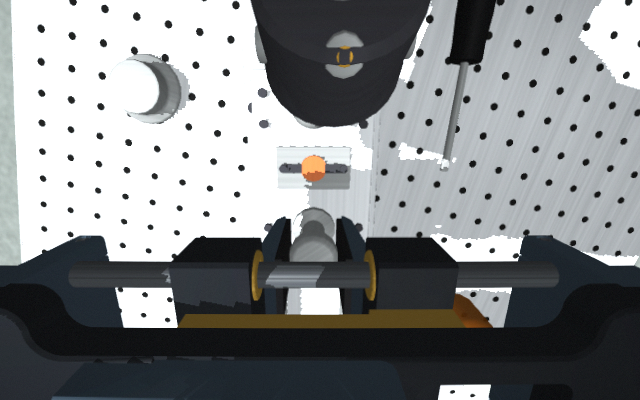

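Request:
carry_out(increments=[[[0, 0, 0], [0, 0, 0], 0.3], [[0, 0, 0], [0, 0, 0], 0.3], [[0, 0, 0], [0, 0, 0], 0.3], [[0, 0, 0], [0, -10, 0], 0], [[0, 0, 0], [0, -40, 0], 0], [[0, 0, 0], [0, -75, 0], 0], [[0, 0, 0], [0, -110, 0], 0], [[0, 0, 0], [0, -145, 0], 0], [[0, 0, 0], [0, -145, 0], 0]])

```text
time_s: 5.93
ee_pos: [591.1, -21.1, 438.1]
ee_rot: [-90.3, -1.2, 13.0]
force: [1.3, 0.9, 0.7]
gripper_width: 85.8
```

Run:
```python
from h import *
st(); d=grab('wrist'); save(d,'w4.npz')
goto([573.3,84,425],12.9)
C=cloud(d); P=C.reshape(-1,3); m=(P[:,2]>150)&(P[:,2]<215)&(P[:,1]<112)&(P[:,1]>45)&(abs(P[:,0]-573)<40)&(d['z'].ravel()>0); q=P[m]
u=np.array([.2233,-.9748]);n=np.array([.9748,.2233])
b=np.array([571.1,62.2]); a=(q[:,:2]-b)@u; c=(q[:,:2]-b)@n
for a0 in range(-55,20,5):
    k=abs(a-a0)<2.5
    if k.sum()>5: print(a0,k.sum(),c[k].min().round(1),c[k].max().round(1),np.median(q[k,2]).round(1))
```

```text
5.93 [591.1 -21.1 438.1] [-90.25  -1.22  13.01] F [1.3 0.9 0.7] w 85.8
turn [0.003 0.002 0.016] shift [  6.6   9.4 106.4]
-50 193 -9.0 14.4 202.9
-45 491 -9.0 18.8 200.0
-40 313 -10.9 22.0 187.2
-35 300 -11.7 22.1 189.7
-30 303 -11.2 23.5 191.9
-25 343 -13.5 24.9 193.7
-20 363 -13.5 25.6 195.7
-15 385 -15.5 28.1 197.6
-10 405 -15.5 28.2 199.3
-5 405 -15.6 27.2 200.8
0 340 -13.8 26.1 193.5
5 264 -11.4 23.6 183.1
10 142 -6.3 18.6 177.9
```

Run:
```python
from h import *
st(); goto([573.4,79,355],12.9)
```

```text
5.98 [590.7 -21.1 434.6] [-90.17  -0.92  13.01] F [-0.7 -0.  -1. ] w 88.9
turn [0.003 0.002 0.016] shift [  4.4  79.4 101.7]
```

Request:
carry_out(increments=[[[0, 0, 0], [1.5, 0, 34], 0], [[0, 0, 0], [3, 0, 68], 0], [[0, 0, 0], [5, 0, 101], 0], [[0, 0, 0], [5, 0, 101], 0], [[0, 0, 0], [5, 0, 101], 0], [[0, 0, 0], [5, 25, 101], 0], [[0, 0, 0], [5, 50, 101], 0], [[0, 0, 0], [5, 74, 101], 0], [[0, 0, 0], [5, 74, 101], 0], [[0, 0, 0], [5, 74, 101], 0]])

```text
time_s: 6.82
ee_pos: [572.6, 77.5, 354.1]
ee_rot: [-90.0, -0.1, 12.9]
force: [0.9, -0.4, -0.4]
gripper_width: 91.0
```

Run:
```python
from h import *
st(); goto([573.4,79,355],12.9); d=grab('wrist'); save(d,'w5.npz'); cv2.imwrite('pics/w5.png',cv2.convertScaleAbs(d['img'],alpha=1.8,beta=15))
```

```text
6.82 [572.6  77.5 354.1] [-90.    -0.11  12.94] F [ 0.9 -0.4 -0.4] w 91.0
turn [0.    0.001 0.002] shift [ 1.1 -0.9  1.3]
```

View pics/w5.png

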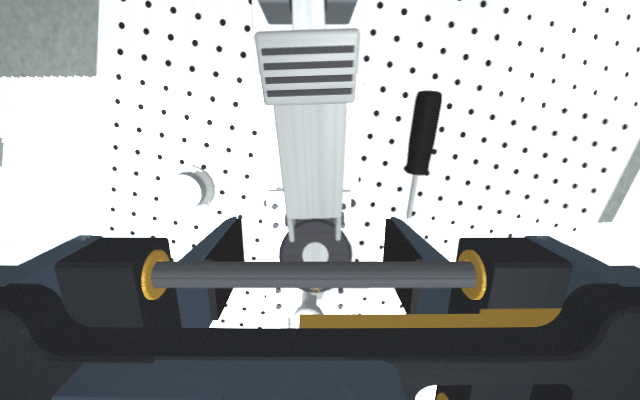

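Request:
carry_out(increments=[[[0, 0, 0], [0, 0, 0], 0.75], [[0, 0, 0], [0, 0, 0], 0.75], [[0, 0, 0], [0, 0, 0], 0.75], [[0, 0, 0], [0, 0, 0], 0.75], [[0, 0, 0], [0, 0, 0], 0.75], [[0, 0, 0], [0, 0, 0], 0.75], [[0, 0, 0], [0, 0, 0], 0.75], [[0, 0, 0], [0, 0, 0], 0.75], [[0, 0, 0], [0, 0, 0], 0.75], [[0, 0, 0], [0, 0, 0], 0.75]], force=10)

```text
time_s: 7.7
ee_pos: [572.6, 78.4, 355.1]
ee_rot: [-90.0, -0.3, 13.0]
force: [-0.4, 0.6, 0.2]
gripper_width: 40.2
```

Request:
carry_out(increments=[[[0, 0, 0], [0, 0, 0], 0.75], [[0, 0, 0], [0, 0, 0], 0.75], [[0, 0, 0], [0, 0, 0], 0.75]])

```text
time_s: 7.95
ee_pos: [572.6, 78.4, 355.1]
ee_rot: [-90.0, -0.3, 13.0]
force: [-1.0, 0.3, 0.6]
gripper_width: 40.7
```

Request:
carry_out(increments=[[[0, 0, 0], [-0.5, 2.2, -0.9], 0.75], [[0, 0, 0], [-1, 4.4, -1.8], 0.75], [[0, 0, 0], [-1.5, 6.8, -2.7], 0.75], [[0, 0, 0], [-2, 9.2, -3.5], 0.75], [[0, 0, 0], [-2.5, 11.5, -4.3], 0.75], [[0, 0, 0], [-3, 13.9, -5.1], 0.75], [[0, 0, 0], [-3.5, 16.3, -5.8], 0.75], [[0, 0, 0], [-4, 18.7, -6.5], 0.75], [[0, 0, 0], [-4.5, 21.1, -7.2], 0.75], [[0, 0, 0], [-5, 23.5, -7.9], 0.75]])

```text
time_s: 8.78
ee_pos: [569.3, 70.5, 331.2]
ee_rot: [-89.8, -0.3, 13.0]
force: [-1.2, 7.3, 1.2]
gripper_width: 40.3
```

Request:
carry_out(increments=[[[0, 0, 0], [0, 2, 0.5], 0.75], [[0, 0, 0], [0, 4.4, 0], 0.75], [[0, 0, 0], [0, 6.8, -0.3], 0.75], [[0, 0, 0], [0, 9.2, -0.6], 0.75], [[0, 0, 0], [0, 11.6, -0.9], 0.75], [[0, 0, 0], [0, 14, -1.2], 0.75], [[0, 0, 0], [0, 16.7, -1.5], 0.75], [[0, 0, 0], [0, 19.3, -1.8], 0.75], [[0, 0, 0], [0, 19.3, -1.8], 0.75]])

```text
time_s: 9.53
ee_pos: [569.7, 68.3, 311.6]
ee_rot: [-89.9, -0.2, 13.0]
force: [-1.4, 5.4, 0.3]
gripper_width: 40.6
```

Request:
carry_out(increments=[[[0, 0, 0], [0, 0, 0], 0.2], [[0, 0, 0], [0, 0, 0], 0.2], [[0, 0, 0], [0, 0, 0], 0.2], [[0, 0, 0], [0, 0, 0], 0.2], [[0, 0, 0], [0, -20, 0], 0.2], [[0, 0, 0], [0, -50, -10], 0.2], [[0, 0, 0], [0, -80, -40], 0.2], [[0, 0, 0], [0, -90, -75], 0.2], [[0, 0, 0], [0, -90, -90], 0.2], [[0, 0, 0], [0, -90, -90], 0.2]])

```text
time_s: 10.37
ee_pos: [590.4, -22.8, 402.7]
ee_rot: [-90.1, -0.4, 12.8]
force: [-0.5, 0.4, -1.2]
gripper_width: 73.0
```

Request:
carry_out(increments=[[[0, 0, 0], [0, 0, 0], 1], [[0, 0, 0], [0, 0, 0], 1], [[0, 0, 0], [0, 0, 0], 1]])

```text
time_s: 10.62
ee_pos: [589.5, -18.9, 401.1]
ee_rot: [-89.9, -0.2, 13.1]
force: [-0.7, -0.8, -0.3]
gripper_width: 55.8
```

Run:
```python
from h import *
st(); d=grab('wrist'); save(d,'w6.npz'); cv2.imwrite('pics/w6.png',cv2.convertScaleAbs(d['img'],alpha=1.6,beta=10))
C=cloud(d); P=C.reshape(-1,3); m=(P[:,2]>95)&(P[:,2]<215)&(P[:,1]<122)&(P[:,1]>30)&(abs(P[:,0]-570)<45)&(d['z'].ravel()>0); q=P[m]
u=np.array([.2233,-.9748]);n=np.array([.9748,.2233])
b=np.array([571.1,62.2]); a=(q[:,:2]-b)@u; c=(q[:,:2]-b)@n
for a0 in range(-45,40,3):
    k=abs(a-a0)<1.5
    if k.sum()>5: print(a0,k.sum(),c[k].min().round(1),c[k].max().round(1),np.median(q[k&(abs(c)<12),2]).round(1))
```

```text
10.62 [589.5 -18.9 401.1] [-89.94  -0.15  13.07] F [-0.7 -0.8 -0.3] w 55.8
-45 278 -13.3 14.3 176.9
-42 242 -13.3 14.6 174.7
-39 230 -13.0 14.7 172.4
-36 232 -13.1 14.3 170.4
-33 210 -13.2 14.6 168.2
-30 217 -12.8 14.8 166.0
-27 277 -15.6 17.1 154.7
-24 186 -15.6 17.2 150.0
-21 185 -15.8 17.4 152.1
-18 173 -15.4 16.8 152.7
-15 195 -16.8 18.4 153.4
-12 197 -17.6 19.9 153.9
-9 204 -18.4 20.0 154.4
-6 209 -20.6 20.8 154.9
-3 213 -20.6 22.3 155.5
0 213 -20.6 22.4 156.0
3 207 -20.8 22.7 156.5
6 189 -19.8 20.8 156.9
9 175 -18.0 20.2 157.5
12 161 -17.2 18.4 157.3
15 124 -14.7 16.7 149.3
18 84 -12.2 14.2 134.1
21 20 -5.1 7.2 129.7
```

View pics/w6.png

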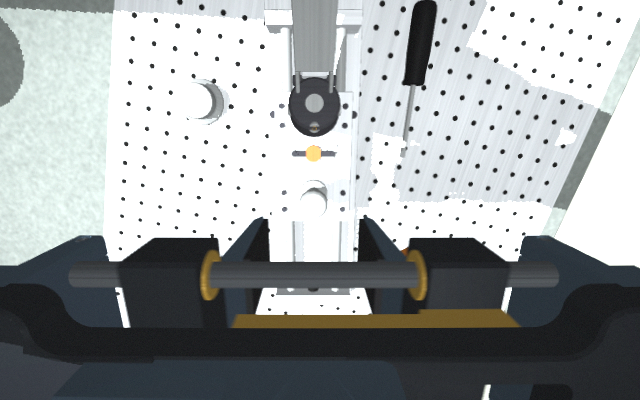

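Run:
```python
from h import *
d=load('w6.npz'); C=cloud(d); P=C.reshape(-1,3); ok=d['z'].ravel()>0
u=np.array([.2233,-.9748]);n=np.array([.9748,.2233]); b=np.array([571.1,62.2])
a=(P[:,:2]-b)@u; c=(P[:,:2]-b)@n
k=ok&(P[:,2]>114)&(P[:,2]<124)&(abs(a-85)<25)&(abs(c)<25)
print('knob',k.sum(),a[k].min(),a[k].max(),c[k].min(),c[k].max())
k=k&(abs(P[:,2]-117.5)<2); (x,y),r=cv2.minEnclosingCircle(np.c_[a[k],c[k]].astype(np.float32)); print(x,y,r,np.median(a[k]))
goto([571,66.5,400],12.9)
```

```text
knob 632 72.79833803798165 100.01824153999834 -13.427949268032751 14.07424558392966
86.63447570800781 0.42247533798217773 14.099769592285156 85.99867377089711
turn [-0.001  0.003  0.003] shift [ 1.2  1.4 87.3]
```

Run:
```python
from h import *
d=load('w6.npz')
u=np.array([.2233,-.9748]);n=np.array([.9748,.2233]); b=np.array([571.1,62.2])
for v in (90,103,115,120,122,124,126,128,130,132,134,136): 
    p=pt(d,[[314,v]])[0]; print(v,((p[:2]-b)@u).round(1),p[2].round(1),d['img'][v,314])
goto([569.6,68.6,400],12.9)
```

```text
90 -15.1 153.4 [39 36 36]
103 -5.6 155.2 [103 103  99]
115 3.2 155.9 [41 37 36]
120 6.9 157.1 [43 40 39]
122 8.3 158.8 [72 72 68]
124 9.8 160.2 [99 98 94]
126 11.3 158.3 [61 82 93]
128 12.8 156.4 [39 37 37]
130 14.3 156.2 [58 74 81]
132 15.9 155.7 [83 83 79]
134 18.1 136.0 [29 27 27]
136 20.0 131.8 [51 49 48]
turn [-0.001  0.003  0.003] shift [ 0.3  1.4 89.7]
```

Request:
carry_out(increments=[[[0, 0.003, 0.003], [0.5, 0, 30], 0.82], [[0, 0.003, 0.003], [0.5, 0, 60], 0.82], [[0, 0.003, 0.003], [0.5, 0, 90.5], 0.82], [[0, 0.003, 0.003], [0.5, 0, 90.5], 0.82], [[0, 0.003, 0.003], [0.5, 10, 90.5], 0.82], [[0, 0.003, 0.003], [0.5, 30, 90.5], 0.82], [[0, 0.003, 0.003], [0.5, 45, 90.5], 0.82], [[0, 0.003, 0.003], [0.5, 47, 90.5], 0.82], [[0, 0.003, 0.003], [0.5, 47, 90.5], 0.82], [[0, 0.003, 0.003], [0.5, 47, 90.5], 0.82]])

```text
time_s: 11.5
ee_pos: [570.6, 68.1, 355.5]
ee_rot: [-90.0, -0.1, 12.8]
force: [0.2, -0.9, 0.0]
gripper_width: 16.6
```

Run:
```python
from h import *
st(); d=grab('wrist'); save(d,'w7.npz'); e=grab('scene'); save(e,'s7.npz')
i=cv2.convertScaleAbs(d['img'][0:260,180:460],alpha=2,beta=15); p=proj(e,[571,66,140])[0].astype(int); j=e['img'][p[1]-45:p[1]+45,p[0]-60:p[0]+60]
i=cv2.resize(i,(400,371)); j=cv2.resize(cv2.convertScaleAbs(j,alpha=1.6),(400,300),interpolation=cv2.INTER_CUBIC)
o=np.zeros((371,800,3),np.uint8); o[:,:400]=i; o[:300,400:]=j; cv2.imwrite('pics/c7.png',o)
```

```text
11.5 [570.6  68.1 355.5] [-90.02  -0.13  12.81] F [ 0.2 -0.9  0. ] w 16.6
```

View pics/c7.png

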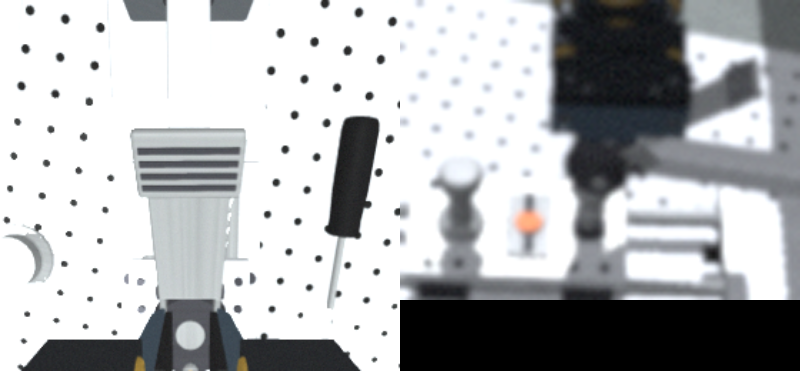

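Request:
carry_out(increments=[[[0, 0, 0], [0, 2, 0], 0.82], [[0, 0, 0], [0, 4, 0.5], 0.82], [[0, 0, 0], [0, 6, 0.3], 0.82], [[0, 0, 0], [0, 8, 0], 0.82], [[0, 0, 0], [0, 10, -0.3], 0.82], [[0, 0, 0], [0, 12, -0.6], 0.82], [[0, 0, 0], [0, 14, -0.9], 0.82], [[0, 0, 0], [0, 16, -1.2], 0.82]], force=10)

```text
time_s: 12.27
ee_pos: [570.7, 67.2, 339.4]
ee_rot: [-90.0, -0.2, 12.8]
force: [0.3, -0.7, 1.4]
gripper_width: 16.4
```

Request:
carry_out(increments=[[[0, 0, 0], [0, 1.5, -0.3], 0.82], [[0, 0, 0], [0, 3, -0.6], 0.82], [[0, 0, 0], [0, 4.5, -0.9], 0.82], [[0, 0, 0], [0, 6, -1.2], 0.82], [[0, 0, 0], [0, 7.5, -1.4], 0.82], [[0, 0, 0], [0, 9, -1.6], 0.82], [[0, 0, 0], [0, 10, -1.8], 0.82], [[0, 0, 0], [0, 10, -1.8], 0.82]])

```text
time_s: 12.93
ee_pos: [570.9, 65.5, 329.0]
ee_rot: [-90.0, -0.1, 12.8]
force: [0.1, -0.7, 1.2]
gripper_width: 16.6
```

Contact ~1 N. Continue slowly.

Request:
carry_out(increments=[[[0, 0, 0], [0, 0.7, -0.2], 0.82], [[0, 0, 0], [0, 1.4, -0.4], 0.82], [[0, 0, 0], [0, 2.1, -0.5], 0.82], [[0, 0, 0], [0, 2.8, -0.6], 0.82], [[0, 0, 0], [0, 3.4, -0.7], 0.82], [[0, 0, 0], [0, 4, -0.8], 0.82]])

```text
time_s: 13.43
ee_pos: [571.0, 64.9, 325.2]
ee_rot: [-90.0, -0.1, 12.8]
force: [-0.7, 1.5, 3.1]
gripper_width: 16.5
```

Request:
carry_out(increments=[[[0, 0, 0], [0, 0.5, 0], 0.82], [[0, 0, 0], [0, 1, 0], 0.82], [[0, 0, 0], [0, 1.5, 0], 0.82], [[0, 0, 0], [0, 2, 0], 0.82], [[0, 0, 0], [0, 2, 0], 0.82]])

```text
time_s: 13.85
ee_pos: [570.9, 64.8, 323.6]
ee_rot: [-90.0, -0.1, 12.8]
force: [-2.6, 0.4, 4.5]
gripper_width: 16.7
```

Request:
carry_out(increments=[[[0, 0, 0], [0, 0.5, 0], 0.82], [[0, 0, 0], [0, 1, 0], 0.82], [[0, 0, 0], [0, 1.5, 0], 0.82], [[0, 0, 0], [0, 1.5, 0], 0.82]])

```text
time_s: 14.18
ee_pos: [571.1, 64.8, 322.2]
ee_rot: [-90.0, -0.1, 12.8]
force: [-1.9, 0.9, 3.8]
gripper_width: 16.7
```

Request:
carry_out(increments=[[[0, 0, 0], [0, 0.5, 0], 0.82], [[0, 0, 0], [0, 1, 0], 0.82], [[0, 0, 0], [0, 1.5, 0], 0.82], [[0, 0, 0], [0, 1.5, 0], 0.82]])

```text
time_s: 14.52
ee_pos: [571.2, 64.7, 320.8]
ee_rot: [-90.0, -0.2, 12.8]
force: [-2.2, 0.3, 4.5]
gripper_width: 16.6
```

Request:
carry_out(increments=[[[0, 0, 0], [0, 0.5, 0], 0.82], [[0, 0, 0], [0, 1, 0], 0.82], [[0, 0, 0], [0, 1.5, 0], 0.82], [[0, 0, 0], [0, 1.5, 0], 0.82]])

```text
time_s: 14.85
ee_pos: [571.2, 64.6, 319.2]
ee_rot: [-90.0, -0.1, 12.8]
force: [-1.7, -0.1, 5.1]
gripper_width: 16.8
```

Request:
carry_out(increments=[[[0, 0, 0], [0, 0.5, 0], 0.82], [[0, 0, 0], [0, 1, 0], 0.82], [[0, 0, 0], [0, 1.5, 0], 0.82], [[0, 0, 0], [0, 1.5, 0], 0.82]])

```text
time_s: 15.18
ee_pos: [571.2, 64.5, 317.8]
ee_rot: [-90.1, -0.1, 12.8]
force: [-1.6, -0.1, 6.1]
gripper_width: 16.3
```

Request:
carry_out(increments=[[[0, 0, 0], [0, 0.5, 0], 0.82], [[0, 0, 0], [0, 1, 0], 0.82], [[0, 0, 0], [0, 1, 0], 0.82]])

```text
time_s: 15.43
ee_pos: [571.2, 64.4, 316.4]
ee_rot: [-90.1, -0.1, 12.8]
force: [-1.4, 0.0, 2.8]
gripper_width: 16.3
```

Request:
carry_out(increments=[[[0, 0, 0], [0, 0.5, 0], 0.82], [[0, 0, 0], [0, 1, 0], 0.82], [[0, 0, 0], [0, 1, 0], 0.82]])

```text
time_s: 15.68
ee_pos: [571.3, 64.6, 315.1]
ee_rot: [-90.0, -0.1, 12.8]
force: [0.3, -1.3, 1.1]
gripper_width: 16.7
```

Request:
carry_out(increments=[[[0, 0, 0], [0, 0.5, 0], 0.82], [[0, 0, 0], [0, 1, 0], 0.82], [[0, 0, 0], [0, 1, 0], 0.82]])

```text
time_s: 15.93
ee_pos: [571.4, 64.8, 314.1]
ee_rot: [-90.0, -0.1, 12.8]
force: [-0.7, -0.8, 0.6]
gripper_width: 16.3
```

Request:
carry_out(increments=[[[0, 0, 0], [0, 0.5, 0], 0.82], [[0, 0, 0], [0, 1, 0], 0.82], [[0, 0, 0], [0, 1.5, 0], 0.82], [[0, 0, 0], [0, 1.5, 0], 0.82]])

```text
time_s: 16.27
ee_pos: [571.2, 64.9, 312.6]
ee_rot: [-90.0, -0.1, 12.8]
force: [-0.0, -0.1, 0.1]
gripper_width: 16.6
```

Request:
carry_out(increments=[[[0, 0, 0], [0, -15, 0], 0.82], [[0, 0, 0], [0, -40, 0], 0.82], [[0, 0, 0], [0, -60, -30], 0.82], [[0, 0, 0], [0, -60, -65], 0.82], [[0, 0, 0], [0, -60, -80], 0.82], [[0, 0, 0], [0, -60, -80], 0.82], [[0, 0, 0], [0, -60, -80], 0.82]])

```text
time_s: 16.85
ee_pos: [588.6, -13.5, 371.8]
ee_rot: [-89.9, -0.0, 12.7]
force: [-0.2, 0.3, 0.5]
gripper_width: 16.1
```

Run:
```python
from h import *
st(); d=grab('wrist'); save(d,'w8.npz'); i=cv2.convertScaleAbs(d['img'][20:260,200:430],alpha=1.6,beta=10); cv2.imwrite('pics/w8.png',cv2.resize(i,None,fx=2.5,fy=2.5,interpolation=cv2.INTER_CUBIC))
C=cloud(d); P=C.reshape(-1,3); ok=d['z'].ravel()>0
u=np.array([.2233,-.9748]);n=np.array([.9748,.2233]); b=np.array([571.1,62.2]); a=(P[:,:2]-b)@u; c=(P[:,:2]-b)@n
for a0 in range(-45,30,3):
    k=ok&(abs(a-a0)<1.5)&(abs(c)<25)&(P[:,2]>95)&(P[:,2]<230)
    if k.sum()>5: print(a0,k.sum(),c[k].min().round(1),c[k].max().round(1),np.median(P[k&(abs(c)<12),2]).round(1))
k=ok&(P[:,2]>114)&(P[:,2]<124)&(abs(a-85)<25)&(abs(c)<25)&(abs(P[:,2]-117.5)<2); print(cv2.minEnclosingCircle(np.c_[a[k],c[k]].astype(np.float32)))
```

```text
16.85 [588.6 -13.5 371.8] [-8.990e+01 -1.000e-02  1.272e+01] F [-0.2  0.3  0.5] w 16.1
-45 305 -13.7 14.5 160.9
-42 286 -13.7 14.3 158.1
-39 276 -13.6 14.5 154.8
-36 258 -13.5 14.1 151.9
-33 240 -13.6 14.4 148.7
-30 225 -13.3 14.4 145.8
-27 216 -13.6 14.2 143.0
-24 221 -16.1 17.6 140.0
-21 268 -16.1 17.5 135.8
-18 169 -16.3 17.5 123.8
-15 170 -14.4 15.7 124.1
-12 192 -16.7 17.3 124.3
-9 194 -17.6 18.8 124.2
-6 200 -20.6 19.6 124.4
-3 206 -20.6 21.9 124.6
0 208 -20.6 22.0 124.6
3 206 -21.0 22.3 124.6
6 189 -18.0 19.0 124.7
9 175 -17.1 18.3 124.6
12 149 -14.9 16.0 124.8
15 111 -12.6 12.8 125.2
18 52 -8.7 9.9 124.4
21 11 -2.3 7.2 124.6
((85.58174133300781, 0.4046386778354645), 14.05088996887207)
```

View pics/w8.png

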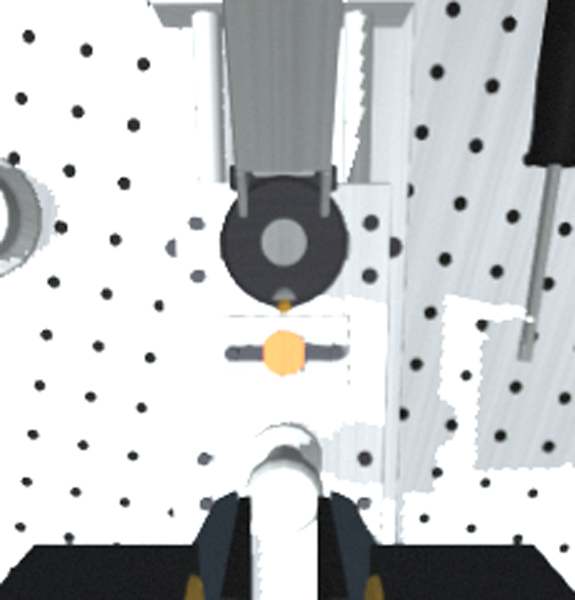

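Run:
```python
from h import *
o=[]
for f,(u,v),r in (('w6.npz',(314,128),16),('w8.npz',(314,143),22),('w3.npz',(345,56),35)):
    i=load(f)['img'][max(0,v-r):v+r,u-r:u+r]; o.append(cv2.resize(cv2.convertScaleAbs(i,alpha=1.8,beta=10),(260,260),interpolation=cv2.INTER_NEAREST))
cv2.imwrite('pics/pin.png',np.hstack(o))
```

```text
(no output)
```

View pics/pin.png

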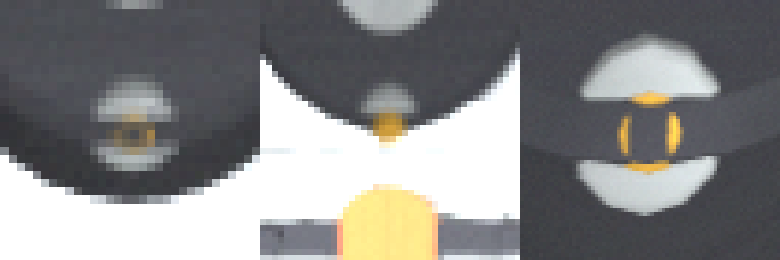

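Run:
```python
from h import *
st(); goto([569,75,415],12.9)
```

```text
16.9 [588.5 -12.8 371.8] [-89.9   -0.    12.79] F [1.  0.3 0.3] w 16.4
turn [-0.002 -0.002  0.   ] shift [  0.4 -43.   90.1]
```

Request:
carry_out(increments=[[[0, 0, 0], [0, -22, 10], 1], [[0, 0, 0], [0, -43, 30], 1], [[0, 0, 0], [0, -43, 60], 1], [[0, 0, 0], [0, -43, 90], 1], [[0, 0, 0], [0, -43, 90], 1], [[0, 0, 0], [0, -43, 90], 1]])

```text
time_s: 17.4
ee_pos: [568.0, 76.9, 415.3]
ee_rot: [-90.0, -0.0, 13.1]
force: [-0.1, -1.0, 0.9]
gripper_width: 0.3
```

Run:
```python
from h import *
st(); d=grab('wrist'); save(d,'w9.npz')
C=cloud(d); P=C.reshape(-1,3); ok=d['z'].ravel()>0
u=np.array([.2233,-.9748]);n=np.array([.9748,.2233]); b=np.array([571.1,62.2]); a=(P[:,:2]-b)@u; c=(P[:,:2]-b)@n
for a0 in range(-96,-15,4):
    k=ok&(abs(a-a0)<2)&(abs(c)<25)&(P[:,2]>125)&(P[:,2]<230)
    if k.sum()>5: print(a0,k.sum(),c[k].min().round(1),c[k].max().round(1),np.median(P[k,2]).round(1),P[k,2].max().round(1))
goto([571.1-64*.2233+.6,62.2+64*.9748,412],12.9)
```

```text
17.4 [568.   76.9 415.3] [-8.997e+01 -4.000e-02  1.307e+01] F [-0.1 -1.   0.9] w 0.3
-80 92 -16.1 16.6 194.1 196.1
-76 285 -16.3 16.9 195.2 198.0
-72 237 -16.5 17.3 192.1 195.2
-68 229 -16.3 17.0 187.7 191.5
-64 221 -16.6 17.4 184.0 187.8
-60 139 -16.1 16.7 176.6 182.1
-56 157 -13.6 14.4 172.4 175.0
-52 133 -13.1 13.9 168.5 171.2
-48 135 -13.2 14.3 164.6 167.1
-44 115 -13.5 14.4 160.4 163.3
-40 113 -12.9 13.9 156.5 158.6
-36 114 -13.2 14.3 152.5 155.5
-32 140 -13.4 14.4 149.0 230.0
-28 91 -12.7 13.9 144.2 146.6
-24 88 -13.0 14.2 140.6 142.8
-20 46 -13.3 14.4 137.3 139.3
-16 27 -13.4 13.7 131.4 134.3
turn [0.    0.002 0.001] shift [ 0.3  3.3 50. ]
```

Request:
carry_out(increments=[[[0, 0, 0], [0.5, 0, 27], 1], [[0, 0, 0], [0.5, 2, 53], 1], [[0, 0, 0], [0.5, 10, 53], 1], [[0, 0, 0], [0.5, 17, 53], 1], [[0, 0, 0], [0.5, 17, 53], 1], [[0, 0, 0], [0.5, 17, 53], 1]], force=20)

```text
time_s: 17.95
ee_pos: [557.7, 125.3, 397.9]
ee_rot: [-90.0, -0.0, 12.8]
force: [0.3, 0.1, 0.6]
gripper_width: 0.0
```

Request:
carry_out(increments=[[[0, 0, 0], [0, 4, 2], 1], [[0, 0, 0], [0, 8, 4], 1], [[0, 0, 0], [0, 11, 6], 1], [[0, 0, 0], [0, 14, 9], 1], [[0, 0, 0], [0, 17, 12], 1], [[0, 0, 0], [0, 20, 15], 1], [[0, 0, 0], [0, 23, 18], 1], [[0, 0, 0], [0, 23, 18], 1]])

```text
time_s: 18.62
ee_pos: [553.4, 144.6, 375.5]
ee_rot: [-90.0, -0.1, 12.9]
force: [0.6, 1.0, 1.9]
gripper_width: 0.4
```

Contact at ~2 N; the lever follows. Continue.

Request:
carry_out(increments=[[[0, 0, 0], [0, 3, 2.5], 1], [[0, 0, 0], [0, 6, 5], 1], [[0, 0, 0], [0, 9.5, 8], 1], [[0, 0, 0], [0, 13, 11], 1], [[0, 0, 0], [0, 17, 13.5], 1], [[0, 0, 0], [0, 21, 16], 1], [[0, 0, 0], [0, 25, 18], 1], [[0, 0, 0], [0, 28, 19.5], 1]])

```text
time_s: 19.28
ee_pos: [549.2, 163.6, 347.7]
ee_rot: [-89.9, -0.2, 12.8]
force: [-0.6, 2.8, 4.0]
gripper_width: 0.2
```

Request:
carry_out(increments=[[[0, 0, 0], [0, 3, 0.5], 1], [[0, 0, 0], [0, 6, 1], 1], [[0, 0, 0], [0, 9, 1.5], 1], [[0, 0, 0], [0, 12, 2], 1], [[0, 0, 0], [0, 15, 2.5], 1], [[0, 0, 0], [0, 18, 3], 1], [[0, 0, 0], [0, 18, 3], 1]])

```text
time_s: 19.87
ee_pos: [548.6, 165.5, 328.9]
ee_rot: [-90.0, -0.1, 12.8]
force: [-0.3, 0.1, 0.2]
gripper_width: 0.7
```

Request:
carry_out(increments=[[[0, 0, 0], [0, 1, 0], 1], [[0, 0, 0], [0, 2, 0], 1], [[0, 0, 0], [0, 3, 0], 1], [[0, 0, 0], [0, 4, 0], 1], [[0, 0, 0], [0, 4, 0], 1]])

```text
time_s: 20.28
ee_pos: [548.6, 165.7, 325.6]
ee_rot: [-90.0, -0.1, 12.8]
force: [-0.4, 0.9, 1.1]
gripper_width: 0.6
```

Request:
carry_out(increments=[[[0, 0, 0], [0, 0.7, 0], 1], [[0, 0, 0], [0, 1.4, 0], 1], [[0, 0, 0], [0, 2, 0], 1], [[0, 0, 0], [0, 2, 0], 1]])

```text
time_s: 20.62
ee_pos: [548.7, 165.8, 323.7]
ee_rot: [-90.0, -0.1, 12.8]
force: [0.5, 0.5, 1.1]
gripper_width: 0.4
```

Request:
carry_out(increments=[[[0, 0, 0], [0, 0.7, 0], 1], [[0, 0, 0], [0, 1.4, 0], 1], [[0, 0, 0], [0, 2, 0], 1], [[0, 0, 0], [0, 2, 0], 1]])

```text
time_s: 20.95
ee_pos: [548.7, 165.8, 321.7]
ee_rot: [-90.0, -0.1, 12.8]
force: [-0.2, 1.3, 0.5]
gripper_width: 0.3
```

Request:
carry_out(increments=[[[0, 0, 0], [0, 0.7, 0], 1], [[0, 0, 0], [0, 1.4, 0], 1], [[0, 0, 0], [0, 2, 0], 1], [[0, 0, 0], [0, 2, 0], 1]])

```text
time_s: 21.28
ee_pos: [548.7, 165.8, 319.7]
ee_rot: [-90.0, -0.1, 12.8]
force: [0.4, 0.8, 1.1]
gripper_width: 0.4
```

Request:
carry_out(increments=[[[0, 0, 0], [0, 0.7, 0], 1], [[0, 0, 0], [0, 1.4, 0], 1], [[0, 0, 0], [0, 2, 0], 1], [[0, 0, 0], [0, 2, 0], 1]])

```text
time_s: 21.62
ee_pos: [548.7, 165.9, 318.0]
ee_rot: [-90.0, -0.1, 12.8]
force: [0.1, 2.9, 2.9]
gripper_width: 0.1
```

Request:
carry_out(increments=[[[0, 0, 0], [0, 0.5, 0], 1], [[0, 0, 0], [0, 1, 0], 1], [[0, 0, 0], [0, 1, 0], 1]])

```text
time_s: 21.87
ee_pos: [548.7, 165.9, 317.9]
ee_rot: [-90.0, -0.2, 12.8]
force: [-2.5, 3.1, 8.2]
gripper_width: 0.6
```

Request:
carry_out(increments=[[[0, 0, 0], [0, -10, 0], 1], [[0, 0, 0], [0, -40, 0], 1], [[0, 0, 0], [0, -75, 0], 1], [[0, 0, 0], [0, -100, -25], 1], [[0, 0, 0], [0, -100, -65], 1], [[0, 0, 0], [0, -100, -105], 1], [[0, 0, 0], [0, -100, -145], 1], [[0, 0, 0], [0, -100, -160], 1], [[0, 0, 0], [0, -100, -160], 1], [[0, 0, 0], [0, -100, -160], 1]])

```text
time_s: 22.7
ee_pos: [584.0, 8.8, 416.5]
ee_rot: [-90.0, -0.1, 12.7]
force: [-0.6, 1.0, -0.9]
gripper_width: 0.6
```

Run:
```python
from h import *
st(); d=grab('wrist'); save(d,'w10.npz')
i=cv2.convertScaleAbs(d['img'][0:250,200:450],alpha=1.6,beta=10); cv2.imwrite('pics/w10.png',cv2.resize(i,None,fx=2.3,fy=2.3,interpolation=cv2.INTER_CUBIC))
C=cloud(d); P=C.reshape(-1,3); ok=d['z'].ravel()>0
u=np.array([.2233,-.9748]);n=np.array([.9748,.2233]); b=np.array([571.1,62.2]); a=(P[:,:2]-b)@u; c=(P[:,:2]-b)@n
for a0 in range(-126,24,6):
    k=ok&(abs(a-a0)<2)&(abs(c)<10)&(P[:,2]>95)&(P[:,2]<230)
    if k.sum()>5: print(a0,k.sum(),np.median(P[k,2]).round(1))
```

```text
22.7 [584.    8.8 416.5] [-9.000e+01 -6.000e-02  1.271e+01] F [-0.6  1.  -0.9] w 0.6
-114 129 129.4
-108 133 129.3
-102 128 129.5
-96 138 129.1
-90 120 127.4
-84 120 127.7
-78 112 127.7
-72 112 127.9
-66 114 128.0
-60 106 128.2
-54 109 128.3
-48 115 128.3
-42 115 128.7
-36 111 127.7
-30 84 122.8
-24 104 123.1
-18 89 122.5
-12 83 123.3
-6 104 123.6
0 84 123.8
6 88 123.6
12 94 124.0
18 47 123.8
```

View pics/w10.png

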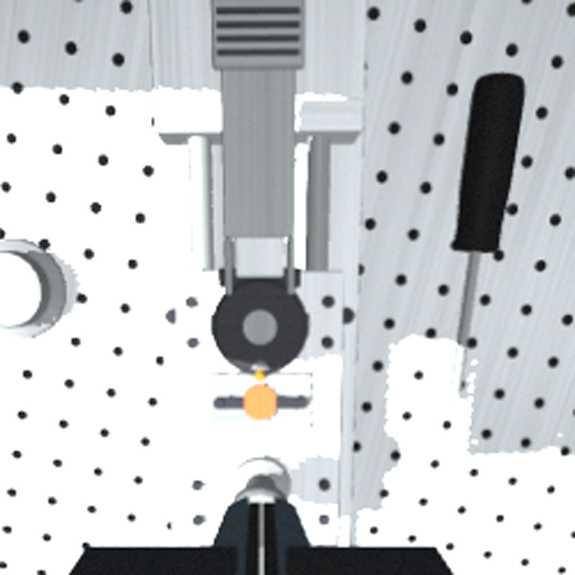

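```bash
python3 -c "
from h import *
print(env.job_done()); st()"
```

```text
the job is handed in; nothing more can be done
None
the job is handed in; nothing more can be done
```

The link is coupled to the carriage and latched. I handed the job in at about 23 s on the robot clock, with the robot touching nothing.

**What I did**
- **Carriage:** I gripped the hand post with 5 N and drew the carriage back about 40 mm. The highest wrist reading was about 8 N, mostly sideways because the grip was slightly off centre.
- **Coupler:** I gripped the head at its sides, swung it to centre and lowered it to about 30 mm above the ball. I then released it and pressed the head top with the two fingertips either side of the indicator pin. The readings peaked at 6 N and then dropped as the head snapped over the ball.
- **Lever:** With the indicator out, I pressed the lever down along its arc at 2–4 N, ending at 8 N against its stop.

**Last checks**
- **Coupling:** The head is level, with its top at about 124 mm. That puts the seat at about 104 mm, against a ball centre measured at 103 mm. The brass pin projected past the head's edge before I pressed the lever and was still out afterwards.
- **Lever:** It lies flat along the bar, with the pad about 6 mm above the head top. I expected about 8 mm before a slight slope of the bar, so this fits fully down.
- **Bystanders:** I steered clear of the jar, the flange and the screwdriver and felt no unexpected contact. I did not measure their positions again.

**Disagreements**
- **Snap force:** The 6 N peak is below the stated 8–18 N. Readings come only at the end of each move, so a brief higher peak may have gone unseen.
- **Heights:** Fingertip heights from the arm read about 2–3 mm lower than the camera's. Force and the pin decided the matter, not height.

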